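# Make up two screen-printer changeover kits

### The job

Make up the two changeover kits for the screen printer: put the large star knob, the tall sleeve and the T-shaped clamp block into the long three-compartment tray, and the small star knob and the collar into the short two-compartment tray, one part to a compartment (any compartment of its tray), each standing flat on the tray floor the same way up as it stands now. Leave the brass pin and the ink jar standing where they are.

Things in the scene. Friction and masses are not known exactly. Their poses are not given: they have to be found in the camera images.
- large_knob: Large clamping knob: black six-lobed star head 46 mm across the lobe tips, 24 mm high, on a steel hub 28 mm in diameter and 20 mm high; 44 mm high in all, loose, standing on the hub; about 70 g; origin at the centre of its underside, z up.
- small_knob: Small clamping knob, same form: black six-lobed star head 32 mm across the lobe tips, 17 mm high, on a steel hub 20 mm in diameter and 15 mm high; 32 mm high in all, loose, standing on the hub; about 30 g; origin at the centre of its underside, z up.
- sleeve: Tall plain aluminium spacer sleeve (tube), 30 mm outer and 16 mm inner diameter, 60 mm high, loose, standing upright; about 80 g; origin at the centre of its underside, z up.
- collar: Squat thick-walled steel collar, 44 mm outer and 18 mm inner diameter, 26 mm high, loose, lying flat with its hole vertical; about 160 g; origin at the centre of its underside, z up.
- clamp_block: Steel clamp block, an upside-down T in section: flange 46 (x) by 30 (y) by 14 mm high, on it a rib 46 (x) by 16 (y) by 22 mm high, along the whole length; 36 mm high in all, two dark dots on the rib's top; loose; about 150 g; origin at the centre of its underside, z up. x runs along the rib.
- brass_pin: Brass locating pin, not part of a kit, to be left alone: round flange 30 mm in diameter and 10 mm high with a 14 mm post, 45 mm high in all; loose; origin at the centre of its underside, z up.
- ink_jar: Ink jar with a black lid, not part of a kit, to be left alone: 54 mm in diameter, 62 mm high; loose; origin at the centre of its underside, z up.
- long_tray: Long open metal kit tray, fixed to the bench, 204 (x) by 76 (y) mm, with three compartments in a row along its x, each 64 (x) by 70 (y) mm inside, centred at x = -67, 0 and +67 mm, y = 0. Walls and dividers 3 mm thick, their tops 12 mm above the bench; the floor inside is 4 mm above the bench. origin at the centre of its underside, z up.
- short_tray: Short open metal kit tray of the same make, fixed to the bench, 137 (x) by 76 (y) mm, with two compartments in a row along its x, each 64 (x) by 70 (y) mm inside, centred at x = -33.5 and +33.5 mm, y = 0. Walls and divider 3 mm thick, tops 12 mm above the bench; floor inside 4 mm above the bench. origin at the centre of its underside, z up.

How it is judged:
By the outcome, as a careful person would: the job done as asked, in the order asked, and still so for the second after the job is handed in, with the robot touching nothing.
It also fails if it takes over 131 s, if anything falls off the work surface, if the arm or the gripper's body presses on something with over 40 N, if the wrist force passes 120 N, or if a joint passes its speed limit or range.

### The arm

A 7-joint arm with a two-finger parallel gripper is mounted at the origin on the work surface. World frame = base frame: x ahead of the robot, y to its left, z up, the work surface at z = 0. Lengths are in mm, angles in rad, forces in N, time in s.
With the tool pointing down it reaches from about 400 to 875 mm from the base axis. Payload 4.4 kg.
Tool frame: the origin (TCP) lies midway between the tips of the shut fingers; the grasp point (between the pads) lies 19 mm behind it; z points along the fingers, y is the line along which they close (so a half turn about z gives the same grasp; the last joint's range is limited). The gripper opens to 85 mm and grips with 20 to 120 N. Pads are 22 mm wide; open, the fingers measure 114 mm over their backs; the gripper's body (76 mm by 85 mm) begins 54 mm behind the grasp point. The pads swing forward as they close: fully open they stand 13 mm farther back than shut.
Start: joints at [-1.357, 0.628, 0.038, 1.517, -0.027, 0.996, -0.02], TCP at [179.482, 624.743, 231.313] pointing down, gripper open.
Joint ranges: [-3.06, 3.06], [-0.37, 2.12], [-1.25, 1.32], [0.18, 2.47], [-1.1, 4.24], [0.23, 1.98], [-2.94, 2.94]. Speed limits (rad/s): [2.57, 2.57, 3.14, 3.14, 3.14, 3.14, 3.14].

### API

Orientations are given as [roll, pitch, yaw] about the fixed x, y, z axes, in that order (R = Rz(yaw) Ry(pitch) Rx(roll)).
In Python, from cell import ctrl, get_image, get_calibration gives the robot as it stands.
- The arm moves only by the shell command python3 -m creep 'ROWS'. ROWS is JSON, a list of rows, each an object of numbers: "dx", "dy", "dz": the shift along the world's x, y, z normalised to -1 to 1, where 1 is 0.4 m; "rx", "ry", "rz": the turn, a rotation vector about the world's x, y, z normalised to -1 to 1, where 1 is 2 pi rad; "grip": the closure, from -1 (fully open) to 1 (shut). A call has exactly 5 rows; each row is the pose to reach, as a shift and turn from the pose commanded when the call began, turning the shorter way round; what a row does not reach only later rows make up. A row lasts 1/8 s, in which the tool goes at most 62.5 mm and 10.7 degrees, less where a joint would pass 70% of its speed; a pose out of reach is approached as far as the arm can. A call with a number of a shift or a turn outside -1 to 1 is refused whole. A call with a gripper value outside its range is refused whole. The fingers move at their own pace and stop on an object; the grip force is fixed at half the most. Time passes only in rows, so rows that repeat a pose let the fingers close, or fill a call up. It gives the time, the measured TCP pose, the force, the opening and the grip force at its end, in the units of the state.
- ctrl.read_state(): the state, without advancing time (a new reading comes with each control period).
- get_image(name): name is "scene" or "side" or "wrist"; returns the picture (384x512x3 uint8, red, green, blue); there is no depth.
- get_calibration(name): a dict with "mtx" (3x3 intrinsics, pixels), "world_from_camera" (4x4, takes a point from camera to world coordinates). Camera axes: x right, y down, z forward; pixel columns grow to the right and rows downward; lengths in mm; the calibration is good to about 2 mm. A picture is of the moment at which its call begins: read the wrist's pose just before it. get_calibration takes no time and is no camera call; for the wrist camera it gives the pose at the moment of the call.
- ctrl.finish_job(): hands the job in; it is judged then, once.
The state is a dict: "clock": time; "qpos": joint angles; "qd": joint speeds; "tau": joint torques, N m; "eef_pos": TCP position; "tool_rot": TCP orientation; "force": force on the tool from outside, world axes, zero at the start; "torque": the same for the moment, N m; "width": finger opening in mm; "gripper_force": force on a finger pad.
Only numpy, scipy, OpenCV 4.12 (cv2) and the standard library are available. Lean on these libraries where they do the work, as an engineer would, in place of code of your own. Each camera call takes 0.05 s, during which the arm holds its last target. There are 200 camera calls.

## Working session

There is one attempt and no reset: what is moved stays moved. The work goes in short steps, Python scripts to look and compute and a shell command to move; the robot and the scene stay as the last step left them, time stands still between calls to the robot, and variables do not carry over. Pictures are saved under pics/ and viewed, at most 14 in all, crops included, and the job is handed in when it is done.

```bash
ls; mkdir -p pics
python3 - <<'E'
from cell import ctrl,get_image,get_calibration
import cv2
for n in("scene","side","wrist"):
    c=get_calibration(n);print(n,c)
    cv2.imwrite(f"pics/{n}0.png",get_image(n)[:,:,::-1])
s=ctrl.read_state();print(s["clock"],s["eef_pos"],s["tool_rot"],s["width"])
E
```

```text
pics
scene {'mtx': array([[351.93819757,   0.        , 261.19619844],
       [  0.        , 351.93819757, 187.13536321],
       [  0.        ,   0.        ,   1.        ]]), 'world_from_camera': array([[ 7.80683429e-01,  4.93034329e-01, -3.83992883e-01,
         8.42365729e+02],
       [ 6.24926695e-01, -6.15823587e-01,  4.79820733e-01,
        -3.47665898e+02],
       [ 9.62185361e-05, -6.14555499e-01, -7.88873583e-01,
         6.50512303e+02],
       [ 0.00000000e+00,  0.00000000e+00,  0.00000000e+00,
         1.00000000e+00]])}
side {'mtx': array([[463.66352872,   0.        , 251.75929329],
       [  0.        , 463.66352872, 187.03575673],
       [  0.        ,   0.        ,   1.        ]]), 'world_from_camera': array([[-9.96927890e-01, -5.32682795e-02,  5.74218766e-02,
         4.71999238e+02],
       [-7.73690889e-02,  5.55552171e-01, -8.27874271e-01,
         9.59180980e+02],
       [ 1.21985898e-02, -8.29773629e-01, -5.57966773e-01,
         7.03838744e+02],
       [ 0.00000000e+00,  0.00000000e+00,  0.00000000e+00,
         1.00000000e+00]])}
wrist {'mtx': array([[334.87027022,   0.        , 256.98909951],
       [  0.        , 334.87027022, 189.88930993],
       [  0.        ,   0.        ,   1.        ]]), 'world_from_camera': array([[ 2.75998891e-01,  9.18667011e-01,  2.82622603e-01,
         1.07084746e+02],
       [ 9.61153918e-01, -2.62944324e-01, -8.39251318e-02,
         6.45835032e+02],
       [-2.78524066e-03,  2.94807066e-01, -9.55552739e-01,
         3.72546263e+02],
       [ 0.00000000e+00,  0.00000000e+00,  0.00000000e+00,
         1.00000000e+00]])}
0.15 [179.34502292 624.2955783  230.61072203] [-3.14016937e+00 -4.86726092e-05  2.86177697e+00] 85.38135592276988
```

Run:
```python
import cv2
for n in("scene","side"):
    cv2.imwrite(f"pics/{n}0b.png",cv2.resize(cv2.imread(f"pics/{n}0.png"),(800,600),interpolation=cv2.INTER_CUBIC))
```

```text
(no output)
```

View pics/scene0b.png

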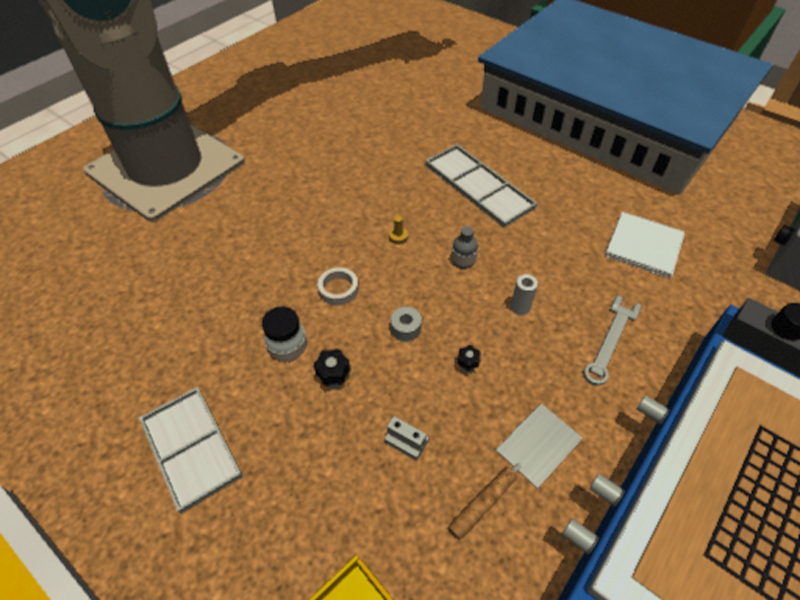

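View pics/side0b.png

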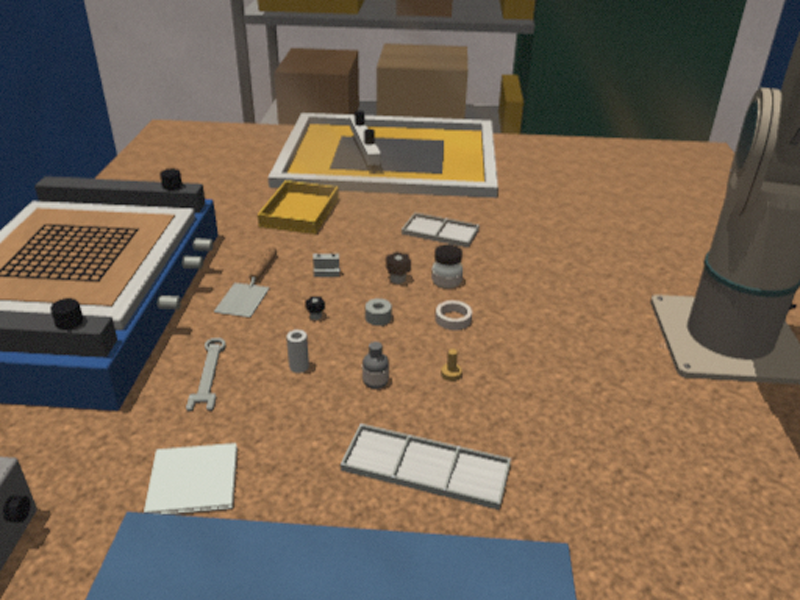

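Run:
```python
import cv2
for n,x,y,w,h in(("scene",85,120,266,200),("side",190,135,140,190)):
    f=3
    cv2.imwrite(f"pics/{n}0c.png",cv2.resize(cv2.imread(f"pics/{n}0.png")[y:y+h,x:x+w],None,fx=f,fy=f,interpolation=cv2.INTER_CUBIC))
```

```text
(no output)
```

View pics/scene0c.png

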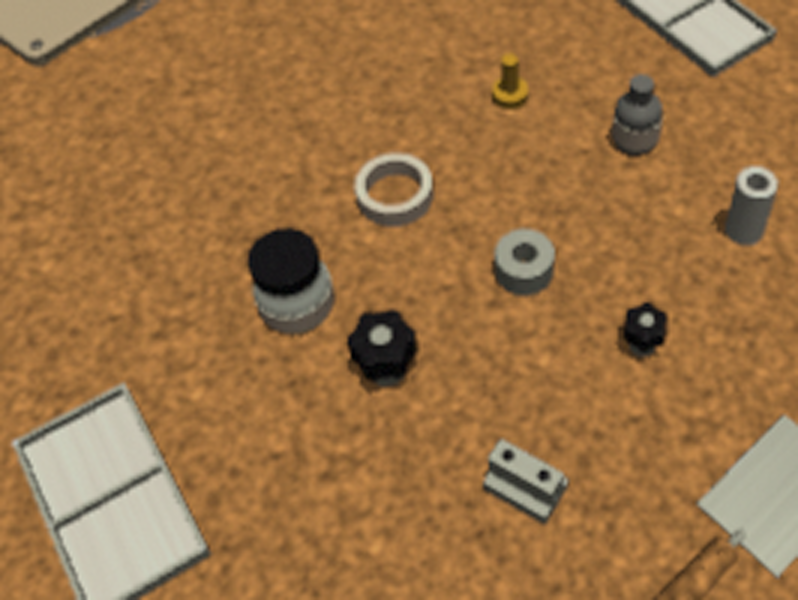

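View pics/side0c.png

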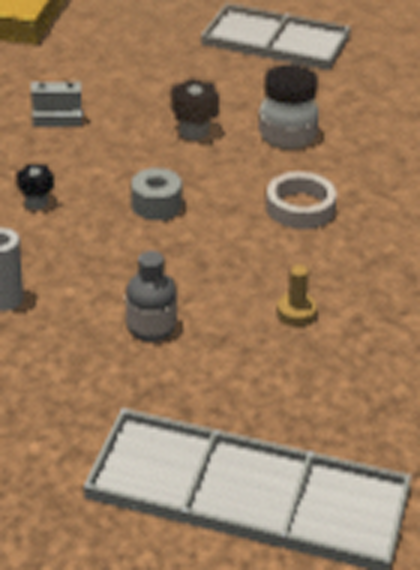

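```bash
cat > h.py <<'E'
import numpy as np
from cell import get_calibration
def proj(n,px,z,c=None):
    c=c or get_calibration(n);T=c["world_from_camera"]
    d=T[:3,:3]@np.linalg.solve(c["mtx"],[px[0],px[1],1.]);o=T[:3,3]
    return (o+d*(z-o[2])/d[2])[:2]
E
python3 - <<'E'
from h import *
S=lambda u,v:(85+u/3,120+v/3)
D=lambda u,v:(190+u/3,135+v/3)
F=lambda u,v:(u/1.5625,v/1.5625)
L=[("lk",44,S(381,336),D(196,90)),("sk",32,S(647,320),D(37,173)),("sl",60,S(757,182),D(3,238)),("co",26,S(525,252),D(157,182)),
("cd1",36,S(508,455),D(70,85)),("cd2",36,S(543,475),D(42,85)),("pin",45,S(510,60),D(298,270)),("jar",62,S(285,256),D(291,82)),("bot",65,S(641,82),D(151,262)),("tape",16,S(394,184),D(301,190)),
("s1",12,S(14,443),D(332,60)),("s2",12,S(124,386),D(348,38)),("s3",12,S(208,550),D(222,8)),("s4",12,F(182,506),D(204,36)),
("l1",12,F(455,147),D(410,479)),("l2",12,F(535,203),D(124,411)),("l3",12,F(505,222),D(86,488)),("l4",12,F(427,160),D(392,556))]
R={}
for n,z,a,b in L:
    p,q=proj("scene",a,z),proj("side",b,z);R[n]=(p,q);print(n,p.round(),q.round())
for k in "sl":
  for j in (0,1): print(k,sum(R[k+str(i)][j] for i in range(1,5))/4,[np.linalg.norm(R[k+str(i)][j]-R[k+str(i%4+1)][j]).round() for i in range(1,5)])
E
```

```text
lk [ 541. -128.] [ 539. -129.]
sk [669.  -1.] [664.  -0.]
sl [672. 128.] [668. 128.]
co [565.  -6.] [563.  -5.]
cd1 [ 658. -138.] [ 657. -140.]
cd2 [ 683. -135.] [ 682. -137.]
pin [445. 125.] [443. 128.]
jar [ 456. -130.] [ 453. -121.]
bot [552. 154.] [552. 154.]
tape [442. -13.] [440. -19.]
s1 [ 395. -324.] [ 411. -252.]
s2 [ 417. -253.] [ 394. -299.]
s3 [ 547. -292.] [ 526. -351.]
s4 [ 523. -358.] [ 541. -289.]
l1 [386. 362.] [365. 302.]
l2 [579. 323.] [561. 256.]
l3 [564. 254.] [578. 329.]
l4 [368. 299.] [380. 367.]
s [ 470.62825741 -306.72197314] [np.float64(74.0), np.float64(136.0), np.float64(70.0), np.float64(133.0)]
s [ 468.12944427 -297.91334824] [np.float64(50.0), np.float64(142.0), np.float64(65.0), np.float64(135.0)]
l [474.32676289 309.56656564] [np.float64(197.0), np.float64(71.0), np.float64(201.0), np.float64(65.0)]
l [470.88771229 313.34627128] [np.float64(202.0), np.float64(75.0), np.float64(202.0), np.float64(67.0)]
```

```bash
python3 -m creep '[{"dx":0.09,"dy":-0.125,"dz":0},{"dx":0.18,"dy":-0.25},{"dx":0.27,"dy":-0.375},{"dx":0.36,"dy":-0.5},{"dx":0.45,"dy":-0.625}]'; python3 -m creep '[{"dx":0.09,"dy":-0.125},{"dx":0.18,"dy":-0.25},{"dx":0.27,"dy":-0.375},{"dx":0.36,"dy":-0.5},{"dx":0.45,"dy":-0.625}]'
```

```text
$[0]: bad value
$[0]: bad value
```

```bash
python3 -m creep '[{"dx":0.09,"dy":-0.125,"dz":0,"rx":0,"ry":0,"rz":0,"grip":-1},{"dx":0.18,"dy":-0.25,"dz":0,"rx":0,"ry":0,"rz":0,"grip":-1},{"dx":0.27,"dy":-0.375,"dz":0,"rx":0,"ry":0,"rz":0,"grip":-1},{"dx":0.36,"dy":-0.5,"dz":0,"rx":0,"ry":0,"rz":0,"grip":-1},{"dx":0.45,"dy":-0.625,"dz":0,"rx":0,"ry":0,"rz":0,"grip":-1}]'
```

```text
clock: 0.78
eef_pos: [360.4, 373.0, 231.3]
tool_rot: [3.142, 0.0, 2.862]
force: [0.9, 0.1, -0.1]
width: 85.4
gripper_force: 0.0
```

```bash
python3 -m creep '[{"dx":0.075,"dy":-0.125,"dz":0,"rx":0,"ry":0,"rz":0,"grip":-1},{"dx":0.15,"dy":-0.25,"dz":0,"rx":0,"ry":0,"rz":0,"grip":-1},{"dx":0.225,"dy":-0.375,"dz":0,"rx":0,"ry":0,"rz":0,"grip":-1},{"dx":0.3,"dy":-0.5,"dz":0,"rx":0,"ry":0,"rz":0,"grip":-1},{"dx":0.375,"dy":-0.625,"dz":0,"rx":0,"ry":0,"rz":0,"grip":-1}]';python3 -m creep '[{"dx":0.1,"dy":-0.1,"dz":0,"rx":0,"ry":0,"rz":0,"grip":-1},{"dx":0.2,"dy":-0.2,"dz":0,"rx":0,"ry":0,"rz":0,"grip":-1},{"dx":0.225,"dy":-0.31,"dz":0,"rx":0,"ry":0,"rz":0,"grip":-1},{"dx":0.225,"dy":-0.31,"dz":0,"rx":0,"ry":0,"rz":0,"grip":-1},{"dx":0.225,"dy":-0.31,"dz":0,"rx":0,"ry":0,"rz":0,"grip":-1}]'
python3 - <<'E'
from cell import *
import cv2,pickle
c=get_calibration("wrist");im=get_image("wrist")[:,:,::-1]
pickle.dump(c,open("w1.pkl","wb"))
cv2.imwrite("pics/w1.png",cv2.resize(im,(800,600),interpolation=cv2.INTER_CUBIC))
E
```

```text
clock: 1.4
eef_pos: [510.2, 123.1, 231.3]
tool_rot: [3.141, -0.0, 2.862]
force: [1.1, 0.5, 0.1]
width: 85.7
gripper_force: 0.0
clock: 2.02
eef_pos: [599.0, 1.5, 231.0]
tool_rot: [3.141, -0.001, 2.862]
force: [0.3, 1.1, 0.6]
width: 85.4
gripper_force: 0.0
```

View pics/w1.png

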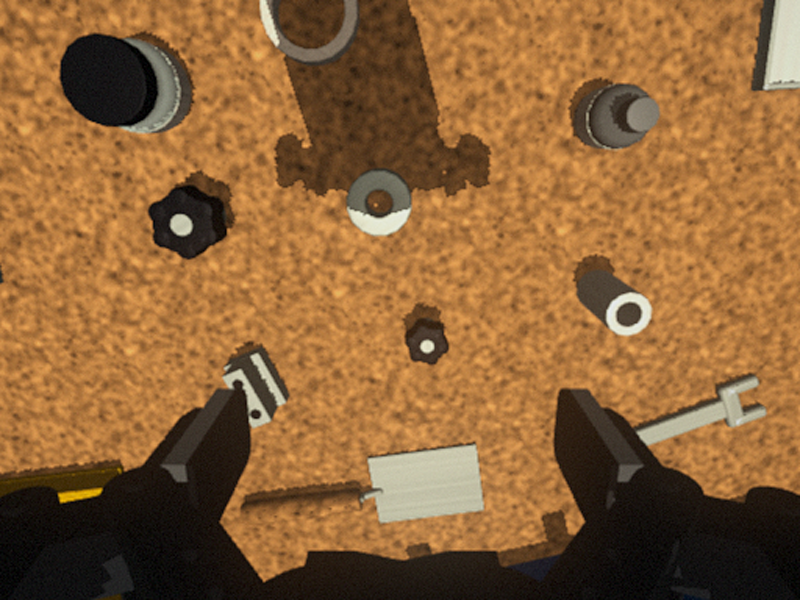

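Run:
```python
from h import *
import cv2,pickle
c=pickle.load(open("w1.pkl","rb"))
F=lambda u,v:(u/1.5625,v/1.5625)
for n,z,p in[("lk",44,(181,225)),("sk",32,(427,346)),("co",26,(379,203)),("sl",60,(629,313)),("d1",36,(240,384)),("d2",36,(256,413))]:
    print(n,proj("wrist",F(*p),z,c).round(1))
# image -> world-aligned angle: rectify knobs at head-top plane, 0.2mm/px, world x right, y up
im=cv2.imread("pics/w1.png");T=c["world_from_camera"];K=np.diag([1.5625,1.5625,1])@c["mtx"]
out=[]
for z,p in[(44,(181,225)),(32,(427,346)),(36,(248,398))]:
    o=proj("wrist",F(*p),z,c);H=K@T[:3,:3].T@np.column_stack([[.2,0,0],[0,-.2,0],np.array([o[0]-26,o[1]+26,z])-T[:3,3]])
    out.append(cv2.warpPerspective(im,H,(260,260),flags=cv2.INTER_CUBIC|cv2.WARP_INVERSE_MAP))
cv2.imwrite("pics/k.png",np.hstack(out))
```

```text
lk [ 540.1 -126.1]
sk [667.3   0.9]
co [563.2  -3.3]
sl [669.3 131.3]
d1 [ 657.1 -134.2]
d2 [ 681.9 -131.4]
```

View pics/k.png

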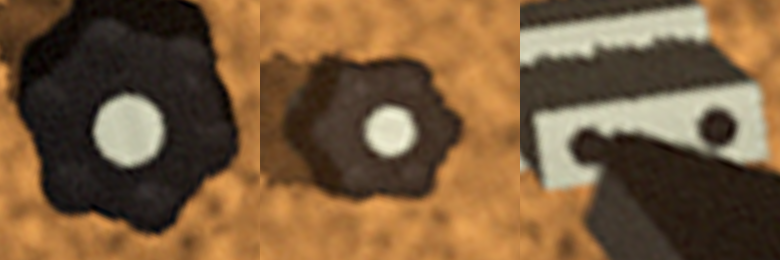

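```bash
python3 -m creep '[{"dx":-0.05,"dy":-0.11,"dz":-0.09,"rx":0,"ry":0,"rz":0,"grip":-1},{"dx":-0.1,"dy":-0.22,"dz":-0.18,"rx":0,"ry":0,"rz":0,"grip":-1},{"dx":-0.147,"dy":-0.32,"dz":-0.28,"rx":0,"ry":0,"rz":0,"grip":-1},{"dx":-0.147,"dy":-0.32,"dz":-0.41,"rx":0,"ry":0,"rz":0,"grip":-1},{"dx":-0.147,"dy":-0.32,"dz":-0.532,"rx":0,"ry":0,"rz":0,"grip":-1}]';python3 -m creep '[{"dx":0,"dy":0,"dz":0,"rx":0,"ry":0,"rz":0,"grip":-1},{"dx":0,"dy":0,"dz":0,"rx":0,"ry":0,"rz":0,"grip":1},{"dx":0,"dy":0,"dz":0,"rx":0,"ry":0,"rz":0,"grip":1},{"dx":0,"dy":0,"dz":0,"rx":0,"ry":0,"rz":0,"grip":1},{"dx":0,"dy":0,"dz":0,"rx":0,"ry":0,"rz":0,"grip":1}]'
```

```text
clock: 2.7
eef_pos: [541.0, -126.0, 17.5]
tool_rot: [3.141, 0.001, 2.863]
force: [-0.3, 0.6, 0.4]
width: 85.5
gripper_force: 0.0
clock: 3.32
eef_pos: [542.4, -127.2, 21.0]
tool_rot: [3.141, 0.004, 2.862]
force: [-0.5, 0.4, 8.4]
width: 39.8
gripper_force: 59.4
```

```bash
python3 -m creep '[{"dx":0,"dy":0,"dz":0.05,"rx":0,"ry":0,"rz":0,"grip":1},{"dx":0,"dy":0,"dz":0.15,"rx":0,"ry":0,"rz":0,"grip":1},{"dx":0,"dy":0,"dz":0.28,"rx":0,"ry":0,"rz":0,"grip":1},{"dx":0,"dy":0.1,"dz":0.28,"rx":0,"ry":0,"rz":0,"grip":1},{"dx":0,"dy":0.24,"dz":0.28,"rx":0,"ry":0,"rz":0,"grip":1}]'
```

```text
clock: 3.95
eef_pos: [541.8, -32.2, 132.9]
tool_rot: [3.141, 0.005, 2.857]
force: [1.0, 0.9, -0.8]
width: 40.0
gripper_force: 60.6
```

```bash
python3 -m creep '[{"dx":0,"dy":0.14,"dz":0,"rx":0,"ry":0,"rz":0,"grip":1},{"dx":0,"dy":0.29,"dz":0,"rx":0,"ry":0,"rz":0,"grip":1},{"dx":0,"dy":0.44,"dz":0,"rx":0,"ry":0,"rz":0,"grip":1},{"dx":0,"dy":0.59,"dz":0,"rx":0,"ry":0,"rz":0,"grip":1},{"dx":-0.005,"dy":0.72,"dz":0,"rx":0,"ry":0,"rz":0,"grip":1}]'; python3 -m creep '[{"dx":0,"dy":0.07,"dz":0,"rx":0,"ry":0,"rz":0,"grip":1},{"dx":0,"dy":0.1,"dz":-0.06,"rx":0,"ry":0,"rz":0,"grip":1},{"dx":0,"dy":0.1,"dz":-0.16,"rx":0,"ry":0,"rz":0,"grip":1},{"dx":0,"dy":0.1,"dz":-0.23,"rx":0,"ry":0,"rz":0,"grip":1},{"dx":0,"dy":0.1,"dz":-0.23,"rx":0,"ry":0,"rz":0,"grip":1}]'
```

```text
clock: 4.58
eef_pos: [538.7, 259.7, 131.9]
tool_rot: [3.14, 0.001, 2.863]
force: [-0.2, 0.3, -0.7]
width: 39.8
gripper_force: 60.6
clock: 5.2
eef_pos: [537.2, 296.2, 37.6]
tool_rot: [-3.139, -0.003, 2.862]
force: [-1.1, 0.2, -0.9]
width: 40.3
gripper_force: 60.7
```

```bash
python3 -m creep '[{"dx":0,"dy":0,"dz":-0.015,"rx":0,"ry":0,"rz":0,"grip":1},{"dx":0,"dy":0,"dz":-0.025,"rx":0,"ry":0,"rz":0,"grip":1},{"dx":0,"dy":0,"dz":-0.032,"rx":0,"ry":0,"rz":0,"grip":1},{"dx":0,"dy":0,"dz":-0.034,"rx":0,"ry":0,"rz":0,"grip":1},{"dx":0,"dy":0,"dz":-0.034,"rx":0,"ry":0,"rz":0,"grip":1}]'
```

```text
clock: 5.82
eef_pos: [538.8, 296.8, 25.1]
tool_rot: [3.141, 0.0, 2.862]
force: [0.2, 0.5, -0.9]
width: 40.2
gripper_force: 60.8
```

```bash
python3 -m creep '[{"dx":0,"dy":0,"dz":-0.003,"rx":0,"ry":0,"rz":0,"grip":1},{"dx":0,"dy":0,"dz":-0.005,"rx":0,"ry":0,"rz":0,"grip":1},{"dx":0,"dy":0,"dz":-0.007,"rx":0,"ry":0,"rz":0,"grip":1},{"dx":0,"dy":0,"dz":-0.007,"rx":0,"ry":0,"rz":0,"grip":1},{"dx":0,"dy":0,"dz":-0.007,"rx":0,"ry":0,"rz":0,"grip":1}]'
```

```text
clock: 6.45
eef_pos: [538.9, 296.8, 25.0]
tool_rot: [3.141, 0.0, 2.862]
force: [-5.6, -1.6, 19.6]
width: 39.9
gripper_force: 62.8
```

```bash
python3 -m creep '[{"dx":0,"dy":0,"dz":0.005,"rx":0,"ry":0,"rz":0,"grip":1},{"dx":0,"dy":0,"dz":0.005,"rx":0,"ry":0,"rz":0,"grip":-1},{"dx":0,"dy":0,"dz":0.005,"rx":0,"ry":0,"rz":0,"grip":-1},{"dx":0,"dy":0,"dz":0.005,"rx":0,"ry":0,"rz":0,"grip":-1},{"dx":0,"dy":0,"dz":0.005,"rx":0,"ry":0,"rz":0,"grip":-1}]';python3 -m creep '[{"dx":0,"dy":0,"dz":0.06,"rx":0,"ry":0,"rz":0,"grip":-1},{"dx":0,"dy":0,"dz":0.18,"rx":0,"ry":0,"rz":0,"grip":-1},{"dx":0,"dy":0,"dz":0.3,"rx":0,"ry":0,"rz":0,"grip":-1},{"dx":0.1,"dy":-0.12,"dz":0.3,"rx":0,"ry":0,"rz":0,"grip":-1},{"dx":0.2,"dy":-0.24,"dz":0.3,"rx":0,"ry":0,"rz":0,"grip":-1}]'
python3 - <<'E'
from cell import *
import cv2,pickle
c=get_calibration("wrist");im=get_image("wrist")[:,:,::-1]
pickle.dump(c,open("w2.pkl","wb"))
cv2.imwrite("pics/w2.png",cv2.resize(im,(800,600),interpolation=cv2.INTER_CUBIC))
E
```

```text
clock: 7.08
eef_pos: [538.7, 296.7, 23.9]
tool_rot: [-3.141, -0.0, 2.862]
force: [-0.4, 0.2, 0.3]
width: 85.5
gripper_force: 0.0
clock: 7.7
eef_pos: [619.8, 201.0, 145.2]
tool_rot: [3.14, 0.001, 2.865]
force: [0.4, 1.1, 0.3]
width: 85.4
gripper_force: 0.0
```

View pics/w2.png

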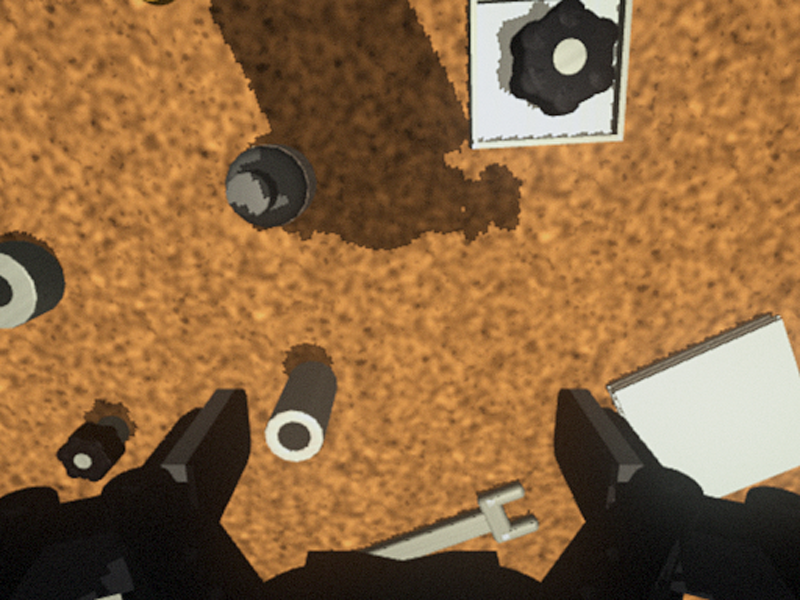

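Run:
```python
from h import *
import pickle
c=pickle.load(open("w2.pkl","rb"))
F=lambda u,v:(u/1.5625,v/1.5625)
for n,z,p in[("sl",60,(294,436)),("lk",48,(570,56)),("c1",12,(470,148)),("c2",12,(624,139)),("div",12,(470,0))]:
    print(n,proj("wrist",F(*p),z,c).round(1))
```

```text
sl [669.9 131.9]
lk [536.2 298.6]
c1 [562.9 253.7]
c2 [579.9 329.3]
div [498.1 269.4]
```

```bash
python3 -m creep '[{"dx":0.07,"dy":-0.09,"dz":0,"rx":0,"ry":0,"rz":0,"grip":-1},{"dx":0.127,"dy":-0.174,"dz":-0.02,"rx":0,"ry":0,"rz":0,"grip":-1},{"dx":0.127,"dy":-0.174,"dz":-0.09,"rx":0,"ry":0,"rz":0,"grip":-1},{"dx":0.127,"dy":-0.174,"dz":-0.22,"rx":0,"ry":0,"rz":0,"grip":-1},{"dx":0.127,"dy":-0.174,"dz":-0.295,"rx":0,"ry":0,"rz":0,"grip":-1}]';python3 -m creep '[{"dx":0,"dy":0,"dz":0,"rx":0,"ry":0,"rz":0,"grip":-1},{"dx":0,"dy":0,"dz":0,"rx":0,"ry":0,"rz":0,"grip":1},{"dx":0,"dy":0,"dz":0,"rx":0,"ry":0,"rz":0,"grip":1},{"dx":0,"dy":0,"dz":0,"rx":0,"ry":0,"rz":0,"grip":1},{"dx":0,"dy":0,"dz":0,"rx":0,"ry":0,"rz":0,"grip":1}]'
```

```text
clock: 8.38
eef_pos: [667.7, 130.9, 23.3]
tool_rot: [-3.14, -0.003, 2.861]
force: [0.5, 0.9, 0.4]
width: 85.4
gripper_force: 0.0
clock: 9.0
eef_pos: [670.4, 131.3, 27.8]
tool_rot: [3.14, 0.002, 2.862]
force: [-1.5, 0.2, 6.4]
width: 29.3
gripper_force: 58.8
```

```bash
python3 -m creep '[{"dx":0,"dy":0,"dz":0.05,"rx":0,"ry":0,"rz":0,"grip":1},{"dx":0,"dy":0,"dz":0.15,"rx":0,"ry":0,"rz":0,"grip":1},{"dx":0,"dy":0,"dz":0.27,"rx":0,"ry":0,"rz":0,"grip":1},{"dx":-0.08,"dy":0.07,"dz":0.27,"rx":0,"ry":0,"rz":0,"grip":1},{"dx":-0.19,"dy":0.17,"dz":0.27,"rx":0,"ry":0,"rz":0,"grip":1}]';python3 -m creep '[{"dx":-0.1,"dy":0.09,"dz":0,"rx":0,"ry":0,"rz":0,"grip":1},{"dx":-0.21,"dy":0.19,"dz":0,"rx":0,"ry":0,"rz":0,"grip":1},{"dx":-0.305,"dy":0.282,"dz":0,"rx":0,"ry":0,"rz":0,"grip":1},{"dx":-0.305,"dy":0.282,"dz":-0.1,"rx":0,"ry":0,"rz":0,"grip":1},{"dx":-0.305,"dy":0.282,"dz":-0.22,"rx":0,"ry":0,"rz":0,"grip":1}]';python3 -m creep '[{"dx":0,"dy":0,"dz":-0.01,"rx":0,"ry":0,"rz":0,"grip":1},{"dx":0,"dy":0,"dz":-0.02,"rx":0,"ry":0,"rz":0,"grip":1},{"dx":0,"dy":0,"dz":-0.03,"rx":0,"ry":0,"rz":0,"grip":1},{"dx":0,"dy":0,"dz":-0.03,"rx":0,"ry":0,"rz":0,"grip":1},{"dx":0,"dy":0,"dz":-0.03,"rx":0,"ry":0,"rz":0,"grip":1}]'
```

```text
clock: 9.62
eef_pos: [594.6, 198.3, 136.3]
tool_rot: [3.14, 0.004, 2.858]
force: [-0.3, 1.7, -1.3]
width: 29.0
gripper_force: 59.3
clock: 10.25
eef_pos: [472.3, 314.2, 47.5]
tool_rot: [3.137, 0.003, 2.864]
force: [0.6, -0.1, -1.1]
width: 29.3
gripper_force: 59.3
clock: 10.88
eef_pos: [471.9, 312.2, 34.9]
tool_rot: [3.141, 0.001, 2.862]
force: [0.1, 0.4, -1.1]
width: 29.0
gripper_force: 59.5
```

```bash
python3 -m creep '[{"dx":0,"dy":0,"dz":-0.004,"rx":0,"ry":0,"rz":0,"grip":1},{"dx":0,"dy":0,"dz":-0.007,"rx":0,"ry":0,"rz":0,"grip":1},{"dx":0,"dy":0,"dz":-0.009,"rx":0,"ry":0,"rz":0,"grip":1},{"dx":0,"dy":0,"dz":-0.011,"rx":0,"ry":0,"rz":0,"grip":1},{"dx":0,"dy":0,"dz":-0.011,"rx":0,"ry":0,"rz":0,"grip":1}]'
```

```text
clock: 11.5
eef_pos: [471.6, 312.0, 31.6]
tool_rot: [3.141, 0.0, 2.862]
force: [-4.1, -1.9, 16.7]
width: 29.0
gripper_force: 61.3
```

```bash
python3 -m creep '[{"dx":0,"dy":0,"dz":0.004,"rx":0,"ry":0,"rz":0,"grip":1},{"dx":0,"dy":0,"dz":0.004,"rx":0,"ry":0,"rz":0,"grip":-1},{"dx":0,"dy":0,"dz":0.004,"rx":0,"ry":0,"rz":0,"grip":-1},{"dx":0,"dy":0,"dz":0.004,"rx":0,"ry":0,"rz":0,"grip":-1},{"dx":0,"dy":0,"dz":0.004,"rx":0,"ry":0,"rz":0,"grip":-1}]';python3 -m creep '[{"dx":0,"dy":0,"dz":0.06,"rx":0,"ry":0,"rz":0,"grip":-1},{"dx":0,"dy":0,"dz":0.18,"rx":0,"ry":0,"rz":0,"grip":-1},{"dx":0,"dy":0,"dz":0.32,"rx":0,"ry":0,"rz":0,"grip":-1},{"dx":0.055,"dy":-0.12,"dz":0.32,"rx":0,"ry":0,"rz":0,"grip":-1},{"dx":0.11,"dy":-0.25,"dz":0.32,"rx":0,"ry":0,"rz":0.02,"grip":-1}]'; python3 -m creep '[{"dx":0.06,"dy":-0.135,"dz":0,"rx":0,"ry":0,"rz":0.02,"grip":-1},{"dx":0.12,"dy":-0.27,"dz":0,"rx":0,"ry":0,"rz":0.044,"grip":-1},{"dx":0.18,"dy":-0.4,"dz":0,"rx":0,"ry":0,"rz":0.044,"grip":-1},{"dx":0.24,"dy":-0.535,"dz":0,"rx":0,"ry":0,"rz":0.044,"grip":-1},{"dx":0.295,"dy":-0.67,"dz":0,"rx":0,"ry":0,"rz":0.044,"grip":-1}]';python3 -m creep '[{"dx":0.05,"dy":-0.1,"dz":0,"rx":0,"ry":0,"rz":0,"grip":-1},{"dx":0.09,"dy":-0.196,"dz":0,"rx":0,"ry":0,"rz":0,"grip":-1},{"dx":0.09,"dy":-0.196,"dz":-0.1,"rx":0,"ry":0,"rz":0,"grip":-1},{"dx":0.09,"dy":-0.196,"dz":-0.2,"rx":0,"ry":0,"rz":0,"grip":-1},{"dx":0.09,"dy":-0.196,"dz":-0.2,"rx":0,"ry":0,"rz":0,"grip":-1}]'
python3 - <<'E'
from cell import *
import cv2
im=get_image("side")[:,:,::-1]
cv2.imwrite("pics/sd2.png",cv2.resize(im[130:330,140:400],None,fx=3,fy=3,interpolation=cv2.INTER_CUBIC))
E
```

```text
clock: 12.12
eef_pos: [471.4, 311.9, 31.1]
tool_rot: [-3.141, -0.0, 2.862]
force: [0.3, 0.2, -0.5]
width: 85.0
gripper_force: 0.0
clock: 12.75
eef_pos: [516.2, 212.2, 160.3]
tool_rot: [3.14, 0.002, 2.994]
force: [0.9, -1.2, -0.4]
width: 85.7
gripper_force: 0.0
clock: 13.38
eef_pos: [634.1, -57.9, 159.2]
tool_rot: [3.141, 0.0, -3.019]
force: [1.4, 0.4, 0.6]
width: 85.2
gripper_force: 0.0
clock: 14.0
eef_pos: [666.4, -134.0, 75.8]
tool_rot: [3.139, -0.008, -3.019]
force: [0.8, 0.0, 0.1]
width: 85.3
gripper_force: 0.0
```

View pics/sd2.png

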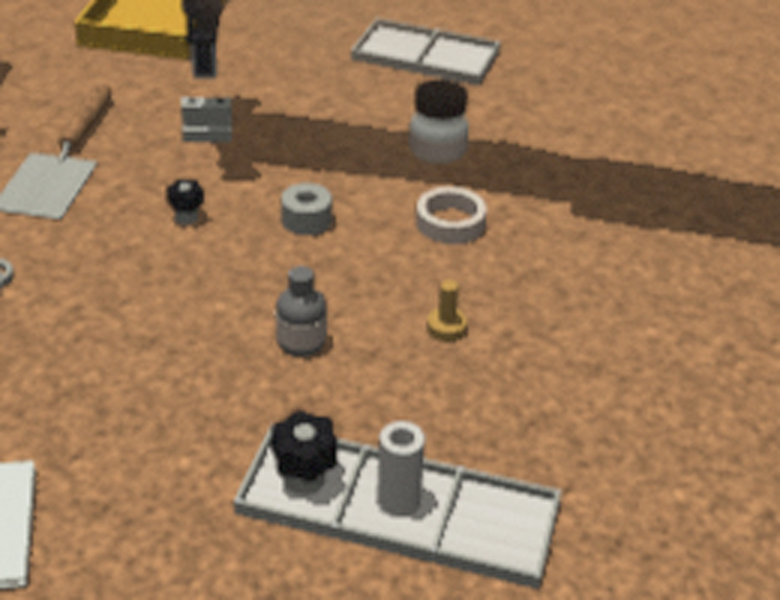

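```bash
python3 -m creep '[{"dx":0,"dy":0,"dz":-0.07,"rx":0,"ry":0,"rz":0,"grip":-1},{"dx":0,"dy":0,"dz":-0.147,"rx":0,"ry":0,"rz":0,"grip":-1},{"dx":0,"dy":0,"dz":-0.147,"rx":0,"ry":0,"rz":0,"grip":-1},{"dx":0,"dy":0,"dz":-0.147,"rx":0,"ry":0,"rz":0,"grip":-1},{"dx":0,"dy":0,"dz":-0.147,"rx":0,"ry":0,"rz":0,"grip":-1}]'
```

```text
clock: 14.68
eef_pos: [671.0, -134.7, 22.7]
tool_rot: [-3.141, 0.003, -3.019]
force: [0.3, -0.4, 0.4]
width: 85.5
gripper_force: 0.0
```

Close here, lowering 2 mm.

```bash
python3 -m creep '[{"dx":0,"dy":0,"dz":-0.006,"rx":0,"ry":0,"rz":0,"grip":-1},{"dx":0,"dy":0,"dz":-0.006,"rx":0,"ry":0,"rz":0,"grip":1},{"dx":0,"dy":0,"dz":-0.006,"rx":0,"ry":0,"rz":0,"grip":1},{"dx":0,"dy":0,"dz":-0.006,"rx":0,"ry":0,"rz":0,"grip":1},{"dx":0,"dy":0,"dz":-0.006,"rx":0,"ry":0,"rz":0,"grip":1}]';python3 -m creep '[{"dx":0,"dy":0,"dz":0,"rx":0,"ry":0,"rz":0,"grip":1},{"dx":0,"dy":0,"dz":0,"rx":0,"ry":0,"rz":0,"grip":1},{"dx":0,"dy":0,"dz":0,"rx":0,"ry":0,"rz":0,"grip":1},{"dx":0,"dy":0,"dz":0,"rx":0,"ry":0,"rz":0,"grip":1},{"dx":0,"dy":0,"dz":0,"rx":0,"ry":0,"rz":0,"grip":1}]'
```

```text
clock: 15.3
eef_pos: [669.6, -134.5, 18.4]
tool_rot: [-3.142, 0.0, -3.019]
force: [0.5, -0.1, 0.6]
width: 14.2
gripper_force: 59.7
clock: 15.92
eef_pos: [669.7, -134.5, 18.3]
tool_rot: [-3.141, 0.0, -3.019]
force: [-0.4, -0.5, 2.8]
width: 14.7
gripper_force: 60.2
```

```bash
python3 -m creep '[{"dx":0,"dy":0,"dz":0.05,"rx":0,"ry":0,"rz":0,"grip":1},{"dx":0,"dy":0,"dz":0.15,"rx":0,"ry":0,"rz":0,"grip":1},{"dx":0,"dy":0,"dz":0.28,"rx":0,"ry":0,"rz":0,"grip":1},{"dx":-0.05,"dy":0.09,"dz":0.28,"rx":0,"ry":0,"rz":-0.02,"grip":1},{"dx":-0.11,"dy":0.2,"dz":0.28,"rx":0,"ry":0,"rz":-0.04,"grip":1}]';python3 -m creep '[{"dx":-0.07,"dy":0.12,"dz":0,"rx":0,"ry":0,"rz":-0.0145,"grip":1},{"dx":-0.145,"dy":0.25,"dz":0,"rx":0,"ry":0,"rz":-0.0145,"grip":1},{"dx":-0.22,"dy":0.38,"dz":0,"rx":0,"ry":0,"rz":-0.0145,"grip":1},{"dx":-0.295,"dy":0.51,"dz":0,"rx":0,"ry":0,"rz":-0.0145,"grip":1},{"dx":-0.37,"dy":0.64,"dz":0,"rx":0,"ry":0,"rz":-0.0145,"grip":1}]';python3 -m creep '[{"dx":-0.07,"dy":0.12,"dz":0,"rx":0,"ry":0,"rz":0,"grip":1},{"dx":-0.14,"dy":0.24,"dz":0,"rx":0,"ry":0,"rz":0,"grip":1},{"dx":-0.178,"dy":0.313,"dz":0,"rx":0,"ry":0,"rz":0,"grip":1},{"dx":-0.178,"dy":0.313,"dz":-0.1,"rx":0,"ry":0,"rz":0,"grip":1},{"dx":-0.178,"dy":0.313,"dz":-0.2,"rx":0,"ry":0,"rz":0,"grip":1}]'
```

```text
clock: 16.55
eef_pos: [625.6, -54.7, 132.0]
tool_rot: [3.141, 0.003, 3.006]
force: [-0.2, 1.7, -1.8]
width: 14.4
gripper_force: 59.8
clock: 17.18
eef_pos: [476.6, 203.4, 131.2]
tool_rot: [3.14, 0.001, 2.921]
force: [0.8, 1.0, -1.9]
width: 14.7
gripper_force: 59.8
clock: 17.8
eef_pos: [406.4, 328.4, 50.6]
tool_rot: [3.139, 0.001, 2.923]
force: [0.9, 0.1, -1.9]
width: 14.9
gripper_force: 59.9
```

```bash
python3 -m creep '[{"dx":0,"dy":0,"dz":-0.03,"rx":0,"ry":0,"rz":0,"grip":1},{"dx":0,"dy":0,"dz":-0.05,"rx":0,"ry":0,"rz":0,"grip":1},{"dx":0,"dy":0,"dz":-0.06,"rx":0,"ry":0,"rz":0,"grip":1},{"dx":0,"dy":0,"dz":-0.06,"rx":0,"ry":0,"rz":0,"grip":1},{"dx":0,"dy":0,"dz":-0.06,"rx":0,"ry":0,"rz":0,"grip":1}]'
```

```text
clock: 18.42
eef_pos: [406.7, 327.0, 26.8]
tool_rot: [3.141, 0.001, 2.921]
force: [0.3, -0.6, -1.3]
width: 14.8
gripper_force: 59.7
```

```bash
python3 -m creep '[{"dx":0,"dy":0,"dz":-0.005,"rx":0,"ry":0,"rz":0,"grip":1},{"dx":0,"dy":0,"dz":-0.009,"rx":0,"ry":0,"rz":0,"grip":1},{"dx":0,"dy":0,"dz":-0.012,"rx":0,"ry":0,"rz":0,"grip":1},{"dx":0,"dy":0,"dz":-0.014,"rx":0,"ry":0,"rz":0,"grip":1},{"dx":0,"dy":0,"dz":-0.014,"rx":0,"ry":0,"rz":0,"grip":1}]'
```

```text
clock: 19.05
eef_pos: [406.3, 326.8, 22.1]
tool_rot: [3.141, -0.0, 2.921]
force: [-1.4, -1.6, 16.7]
width: 14.4
gripper_force: 62.2
```

```bash
python3 -m creep '[{"dx":0,"dy":0,"dz":0.004,"rx":0,"ry":0,"rz":0,"grip":1},{"dx":0,"dy":0,"dz":0.004,"rx":0,"ry":0,"rz":0,"grip":-1},{"dx":0,"dy":0,"dz":0.004,"rx":0,"ry":0,"rz":0,"grip":-1},{"dx":0,"dy":0,"dz":0.004,"rx":0,"ry":0,"rz":0,"grip":-1},{"dx":0,"dy":0,"dz":0.004,"rx":0,"ry":0,"rz":0,"grip":-1}]';python3 -m creep '[{"dx":0,"dy":0,"dz":0.06,"rx":0,"ry":0,"rz":0,"grip":-1},{"dx":0,"dy":0,"dz":0.18,"rx":0,"ry":0,"rz":0,"grip":-1},{"dx":0,"dy":0,"dz":0.32,"rx":0,"ry":0,"rz":0,"grip":-1},{"dx":0.08,"dy":-0.1,"dz":0.32,"rx":0,"ry":0,"rz":0.015,"grip":-1},{"dx":0.16,"dy":-0.2,"dz":0.32,"rx":0,"ry":0,"rz":0.035,"grip":-1}]'; python3 -m creep '[{"dx":0.09,"dy":-0.11,"dz":0,"rx":0,"ry":0,"rz":0,"grip":-1},{"dx":0.18,"dy":-0.22,"dz":0,"rx":0,"ry":0,"rz":0,"grip":-1},{"dx":0.27,"dy":-0.34,"dz":0,"rx":0,"ry":0,"rz":0,"grip":-1},{"dx":0.36,"dy":-0.45,"dz":0,"rx":0,"ry":0,"rz":0,"grip":-1},{"dx":0.42,"dy":-0.54,"dz":0,"rx":0,"ry":0,"rz":0,"grip":-1}]';python3 -m creep '[{"dx":0.04,"dy":-0.04,"dz":0,"rx":0,"ry":0,"rz":0,"grip":-1},{"dx":0.072,"dy":-0.076,"dz":-0.05,"rx":0,"ry":0,"rz":0,"grip":-1},{"dx":0.072,"dy":-0.076,"dz":-0.15,"rx":0,"ry":0,"rz":0,"grip":-1},{"dx":0.072,"dy":-0.076,"dz":-0.2,"rx":0,"ry":0,"rz":0,"grip":-1},{"dx":0.072,"dy":-0.076,"dz":-0.2,"rx":0,"ry":0,"rz":0,"grip":-1}]'
```

```text
clock: 19.68
eef_pos: [406.2, 326.7, 22.0]
tool_rot: [-3.141, -0.0, 2.921]
force: [0.3, -0.4, 0.1]
width: 84.2
gripper_force: 0.0
clock: 20.3
eef_pos: [471.0, 247.0, 151.1]
tool_rot: [3.141, 0.002, -3.135]
force: [0.7, -0.4, 0.4]
width: 85.2
gripper_force: 0.0
clock: 20.92
eef_pos: [639.6, 28.0, 150.0]
tool_rot: [-3.141, 0.001, 3.139]
force: [1.4, 0.9, 0.2]
width: 85.4
gripper_force: 0.0
clock: 21.55
eef_pos: [665.6, 0.8, 68.5]
tool_rot: [3.141, -0.004, -3.141]
force: [-0.7, 0.3, 0.0]
width: 85.0
gripper_force: 0.0
```

```bash
python3 -m creep '[{"dx":0,"dy":0,"dz":-0.07,"rx":0,"ry":0,"rz":0,"grip":-1},{"dx":0,"dy":0,"dz":-0.145,"rx":0,"ry":0,"rz":0,"grip":-1},{"dx":0,"dy":0,"dz":-0.145,"rx":0,"ry":0,"rz":0,"grip":-1},{"dx":0,"dy":0,"dz":-0.145,"rx":0,"ry":0,"rz":0,"grip":-1},{"dx":0,"dy":0,"dz":-0.145,"rx":0,"ry":0,"rz":0,"grip":-1}]';python3 -m creep '[{"dx":0,"dy":0,"dz":0,"rx":0,"ry":0,"rz":0,"grip":1},{"dx":0,"dy":0,"dz":0,"rx":0,"ry":0,"rz":0,"grip":1},{"dx":0,"dy":0,"dz":0,"rx":0,"ry":0,"rz":0,"grip":1},{"dx":0,"dy":0,"dz":0,"rx":0,"ry":0,"rz":0,"grip":1},{"dx":0,"dy":0,"dz":0,"rx":0,"ry":0,"rz":0,"grip":1}]'
```

```text
clock: 22.18
eef_pos: [668.5, 0.4, 14.1]
tool_rot: [3.142, 0.003, 3.141]
force: [0.6, 0.1, 0.3]
width: 85.1
gripper_force: 0.0
clock: 22.8
eef_pos: [667.5, 0.3, 12.5]
tool_rot: [3.142, 0.001, 3.141]
force: [0.4, -0.2, 3.9]
width: 27.3
gripper_force: 59.1
```

```bash
python3 -m creep '[{"dx":0,"dy":0,"dz":0.05,"rx":0,"ry":0,"rz":0,"grip":1},{"dx":0,"dy":0,"dz":0.15,"rx":0,"ry":0,"rz":0,"grip":1},{"dx":0,"dy":0,"dz":0.28,"rx":0,"ry":0,"rz":0,"grip":1},{"dx":-0.05,"dy":-0.09,"dz":0.3,"rx":0,"ry":0,"rz":-0.02,"grip":1},{"dx":-0.11,"dy":-0.2,"dz":0.3,"rx":0,"ry":0,"rz":-0.044,"grip":1}]';python3 -m creep '[{"dx":-0.06,"dy":-0.12,"dz":0,"rx":0,"ry":0,"rz":0,"grip":1},{"dx":-0.12,"dy":-0.23,"dz":0,"rx":0,"ry":0,"rz":0,"grip":1},{"dx":-0.18,"dy":-0.35,"dz":0,"rx":0,"ry":0,"rz":0,"grip":1},{"dx":-0.24,"dy":-0.46,"dz":0,"rx":0,"ry":0,"rz":0,"grip":1},{"dx":-0.3,"dy":-0.58,"dz":0,"rx":0,"ry":0,"rz":0,"grip":1}]'
python3 - <<'E'
from cell import *
import cv2,pickle
c=get_calibration("wrist");im=get_image("wrist")[:,:,::-1]
pickle.dump(c,open("w3.pkl","wb"))
cv2.imwrite("pics/w3.png",cv2.resize(im,(800,600),interpolation=cv2.INTER_CUBIC))
E
```

```text
clock: 23.42
eef_pos: [624.1, -79.3, 134.7]
tool_rot: [3.14, 0.004, 2.863]
force: [0.4, -0.7, -0.6]
width: 27.1
gripper_force: 59.1
clock: 24.05
eef_pos: [502.5, -312.8, 133.3]
tool_rot: [3.141, 0.001, 2.865]
force: [1.6, -1.1, -0.7]
width: 26.8
gripper_force: 59.0
```

View pics/w3.png

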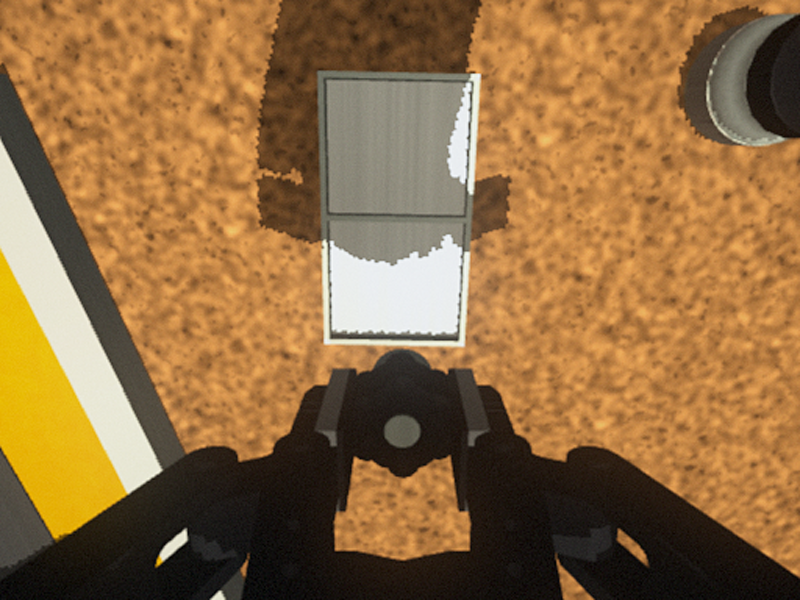

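Run:
```python
from h import *
import pickle
c=pickle.load(open("w3.pkl","rb"))
P=[proj("wrist",(u/1.5625,v/1.5625),12,c) for u,v in((318,71),(480,73),(465,345),(324,345))]
print(np.round(P,1));m=sum(P)/4;print(m)
d=(P[2]-P[1]+P[3]-P[0]);a=np.arctan2(d[1],d[0]);u=d/np.linalg.norm(d);print(a,m+33.5*u,m-33.5*u,[np.linalg.norm(P[i]-P[i-1]) for i in range(4)])
```

```text
[[ 392.1 -321.5]
 [ 413.5 -249.3]
 [ 544.1 -288.4]
 [ 523.3 -362. ]]
[ 468.22428194 -305.2802179 ]
-0.29534485117835363 [ 500.27379302 -315.03105577] [ 436.17477085 -295.52938003] [np.float64(137.24383323498597), np.float64(75.31111663032722), np.float64(136.326227656486), np.float64(76.44588869821636)]
```

```bash
python3 -m creep '[{"dx":-0.005,"dy":-0.007,"dz":-0.06,"rx":0,"ry":0,"rz":0,"grip":1},{"dx":-0.005,"dy":-0.007,"dz":-0.16,"rx":0,"ry":0,"rz":0,"grip":1},{"dx":-0.005,"dy":-0.007,"dz":-0.24,"rx":0,"ry":0,"rz":0,"grip":1},{"dx":-0.005,"dy":-0.007,"dz":-0.27,"rx":0,"ry":0,"rz":0,"grip":1},{"dx":-0.005,"dy":-0.007,"dz":-0.27,"rx":0,"ry":0,"rz":0,"grip":1}]';python3 -m creep '[{"dx":0,"dy":0,"dz":0,"rx":0,"ry":0,"rz":0,"grip":1},{"dx":0,"dy":0,"dz":-0.002,"rx":0,"ry":0,"rz":0,"grip":1},{"dx":0,"dy":0,"dz":-0.004,"rx":0,"ry":0,"rz":0,"grip":1},{"dx":0,"dy":0,"dz":-0.005,"rx":0,"ry":0,"rz":0,"grip":1},{"dx":0,"dy":0,"dz":-0.005,"rx":0,"ry":0,"rz":0,"grip":1}]'
```

```text
clock: 24.72
eef_pos: [501.1, -314.4, 24.3]
tool_rot: [3.141, -0.001, 2.865]
force: [-0.5, -0.9, -0.8]
width: 26.5
gripper_force: 59.1
clock: 25.35
eef_pos: [501.1, -314.5, 22.2]
tool_rot: [3.142, -0.0, 2.865]
force: [0.1, 0.4, -0.6]
width: 27.4
gripper_force: 59.1
```

```bash
python3 -m creep '[{"dx":0,"dy":0,"dz":-0.006,"rx":0,"ry":0,"rz":0,"grip":1},{"dx":0,"dy":0,"dz":-0.011,"rx":0,"ry":0,"rz":0,"grip":1},{"dx":0,"dy":0,"dz":-0.014,"rx":0,"ry":0,"rz":0,"grip":1},{"dx":0,"dy":0,"dz":-0.016,"rx":0,"ry":0,"rz":0,"grip":1},{"dx":0,"dy":0,"dz":-0.016,"rx":0,"ry":0,"rz":0,"grip":1}]'
```

```text
clock: 25.98
eef_pos: [501.0, -314.4, 16.5]
tool_rot: [3.141, -0.0, 2.865]
force: [-1.4, 0.6, 6.8]
width: 27.2
gripper_force: 59.7
```

```bash
python3 -m creep '[{"dx":0,"dy":0,"dz":0.002,"rx":0,"ry":0,"rz":0,"grip":1},{"dx":0,"dy":0,"dz":0.002,"rx":0,"ry":0,"rz":0,"grip":-1},{"dx":0,"dy":0,"dz":0.002,"rx":0,"ry":0,"rz":0,"grip":-1},{"dx":0,"dy":0,"dz":0.002,"rx":0,"ry":0,"rz":0,"grip":-1},{"dx":0,"dy":0,"dz":0.002,"rx":0,"ry":0,"rz":0,"grip":-1}]';python3 -m creep '[{"dx":0,"dy":0,"dz":0.06,"rx":0,"ry":0,"rz":0,"grip":-1},{"dx":0,"dy":0,"dz":0.18,"rx":0,"ry":0,"rz":0,"grip":-1},{"dx":0,"dy":0,"dz":0.33,"rx":0,"ry":0,"rz":0,"grip":-1},{"dx":0.02,"dy":0.1,"dz":0.33,"rx":0,"ry":0,"rz":0,"grip":-1},{"dx":0.05,"dy":0.24,"dz":0.33,"rx":0,"ry":0,"rz":0,"grip":-1}]'; python3 -m creep '[{"dx":0.03,"dy":0.15,"dz":0,"rx":0,"ry":0,"rz":0,"grip":-1},{"dx":0.06,"dy":0.3,"dz":0,"rx":0,"ry":0,"rz":0,"grip":-1},{"dx":0.09,"dy":0.43,"dz":0,"rx":0,"ry":0,"rz":0,"grip":-1},{"dx":0.107,"dy":0.535,"dz":-0.05,"rx":0,"ry":0,"rz":0,"grip":-1},{"dx":0.107,"dy":0.535,"dz":-0.16,"rx":0,"ry":0,"rz":0,"grip":-1}]';python3 -m creep '[{"dx":0,"dy":0,"dz":-0.04,"rx":0,"ry":0,"rz":0,"grip":-1},{"dx":0,"dy":0,"dz":-0.08,"rx":0,"ry":0,"rz":0,"grip":-1},{"dx":0,"dy":0,"dz":-0.1,"rx":0,"ry":0,"rz":0,"grip":-1},{"dx":0,"dy":0,"dz":-0.1,"rx":0,"ry":0,"rz":0,"grip":-1},{"dx":0,"dy":0,"dz":-0.1,"rx":0,"ry":0,"rz":0,"grip":-1}]'
```

```text
clock: 26.6
eef_pos: [501.1, -314.4, 16.4]
tool_rot: [3.142, -0.0, 2.865]
force: [0.2, -0.1, -0.5]
width: 85.3
gripper_force: 0.0
clock: 27.22
eef_pos: [521.4, -219.6, 149.7]
tool_rot: [-3.14, 0.003, 2.861]
force: [0.9, -0.3, -0.6]
width: 85.3
gripper_force: 0.0
clock: 27.85
eef_pos: [566.5, 1.4, 85.4]
tool_rot: [3.137, 0.005, 2.873]
force: [1.2, -0.7, -0.8]
width: 85.6
gripper_force: 0.0
clock: 28.48
eef_pos: [564.5, -4.8, 45.3]
tool_rot: [3.141, 0.001, 2.864]
force: [1.7, -0.7, 0.6]
width: 85.4
gripper_force: 0.0
```

```bash
python3 -m creep '[{"dx":0,"dy":0,"dz":-0.04,"rx":0,"ry":0,"rz":0,"grip":-1},{"dx":0,"dy":0,"dz":-0.07,"rx":0,"ry":0,"rz":0,"grip":-1},{"dx":0,"dy":0,"dz":-0.088,"rx":0,"ry":0,"rz":0,"grip":-1},{"dx":0,"dy":0,"dz":-0.088,"rx":0,"ry":0,"rz":0,"grip":-1},{"dx":0,"dy":0,"dz":-0.088,"rx":0,"ry":0,"rz":0,"grip":-1}]';python3 -m creep '[{"dx":0,"dy":0,"dz":0,"rx":0,"ry":0,"rz":0,"grip":1},{"dx":0,"dy":0,"dz":0,"rx":0,"ry":0,"rz":0,"grip":1},{"dx":0,"dy":0,"dz":0,"rx":0,"ry":0,"rz":0,"grip":1},{"dx":0,"dy":0,"dz":0,"rx":0,"ry":0,"rz":0,"grip":1},{"dx":0,"dy":0,"dz":0,"rx":0,"ry":0,"rz":0,"grip":1}]'
```

```text
clock: 29.1
eef_pos: [564.0, -4.5, 9.4]
tool_rot: [3.142, 0.0, 2.865]
force: [-0.2, -0.6, 0.8]
width: 85.5
gripper_force: 0.0
clock: 29.72
eef_pos: [564.1, -4.4, 10.2]
tool_rot: [3.141, 0.001, 2.865]
force: [-2.5, -0.9, 7.0]
width: 41.8
gripper_force: 59.8
```

```bash
python3 -m creep '[{"dx":0,"dy":0,"dz":0.05,"rx":0,"ry":0,"rz":0,"grip":1},{"dx":0,"dy":0,"dz":0.15,"rx":0,"ry":0,"rz":0,"grip":1},{"dx":0,"dy":0,"dz":0.28,"rx":0,"ry":0,"rz":0,"grip":1},{"dx":-0.02,"dy":-0.09,"dz":0.3,"rx":0,"ry":0,"rz":0,"grip":1},{"dx":-0.05,"dy":-0.2,"dz":0.3,"rx":0,"ry":0,"rz":0,"grip":1}]';python3 -m creep '[{"dx":-0.05,"dy":-0.12,"dz":0,"rx":0,"ry":0,"rz":0,"grip":1},{"dx":-0.11,"dy":-0.24,"dz":0,"rx":0,"ry":0,"rz":0,"grip":1},{"dx":-0.18,"dy":-0.36,"dz":0,"rx":0,"ry":0,"rz":0,"grip":1},{"dx":-0.24,"dy":-0.47,"dz":0,"rx":0,"ry":0,"rz":0,"grip":1},{"dx":-0.27,"dy":-0.528,"dz":0,"rx":0,"ry":0,"rz":0,"grip":1}]';python3 -m creep '[{"dx":0,"dy":0,"dz":-0.06,"rx":0,"ry":0,"rz":0,"grip":1},{"dx":0,"dy":0,"dz":-0.16,"rx":0,"ry":0,"rz":0,"grip":1},{"dx":0,"dy":0,"dz":-0.23,"rx":0,"ry":0,"rz":0,"grip":1},{"dx":0,"dy":0,"dz":-0.26,"rx":0,"ry":0,"rz":0,"grip":1},{"dx":0,"dy":0,"dz":-0.26,"rx":0,"ry":0,"rz":0,"grip":1}]'
```

```text
clock: 30.35
eef_pos: [544.8, -84.1, 130.7]
tool_rot: [3.141, 0.003, 2.868]
force: [-0.6, -0.3, -1.8]
width: 41.8
gripper_force: 61.2
clock: 30.98
eef_pos: [433.4, -298.6, 129.3]
tool_rot: [-3.14, -0.001, 2.861]
force: [0.2, 0.2, -1.2]
width: 41.8
gripper_force: 61.2
clock: 31.6
eef_pos: [435.5, -295.5, 24.9]
tool_rot: [3.141, -0.001, 2.865]
force: [0.3, 0.1, -0.9]
width: 41.7
gripper_force: 61.2
```

```bash
python3 -m creep '[{"dx":0.001,"dy":0,"dz":-0.01,"rx":0,"ry":0,"rz":0,"grip":1},{"dx":0.001,"dy":0,"dz":-0.02,"rx":0,"ry":0,"rz":0,"grip":1},{"dx":0.001,"dy":0,"dz":-0.025,"rx":0,"ry":0,"rz":0,"grip":1},{"dx":0.001,"dy":0,"dz":-0.028,"rx":0,"ry":0,"rz":0,"grip":1},{"dx":0.001,"dy":0,"dz":-0.028,"rx":0,"ry":0,"rz":0,"grip":1}]'
```

```text
clock: 32.22
eef_pos: [436.4, -295.7, 14.3]
tool_rot: [-3.142, 0.0, 2.865]
force: [0.1, -0.0, 0.3]
width: 41.8
gripper_force: 61.3
```

Just touching; release and retreat, then look.

```bash
python3 -m creep '[{"dx":0,"dy":0,"dz":-0.001,"rx":0,"ry":0,"rz":0,"grip":1},{"dx":0,"dy":0,"dz":-0.001,"rx":0,"ry":0,"rz":0,"grip":-1},{"dx":0,"dy":0,"dz":-0.001,"rx":0,"ry":0,"rz":0,"grip":-1},{"dx":0,"dy":0,"dz":-0.001,"rx":0,"ry":0,"rz":0,"grip":-1},{"dx":0,"dy":0,"dz":-0.001,"rx":0,"ry":0,"rz":0,"grip":-1}]';python3 -m creep '[{"dx":0,"dy":0,"dz":0.06,"rx":0,"ry":0,"rz":0,"grip":-1},{"dx":0,"dy":0,"dz":0.18,"rx":0,"ry":0,"rz":0,"grip":-1},{"dx":0,"dy":0,"dz":0.33,"rx":0,"ry":0,"rz":0,"grip":-1},{"dx":0.12,"dy":0.02,"dz":0.4,"rx":0,"ry":0,"rz":0,"grip":-1},{"dx":0.25,"dy":0.02,"dz":0.4,"rx":0,"ry":0,"rz":0,"grip":-1}]'
python3 - <<'E'
from cell import *
import cv2,numpy as np
a,b,w=[get_image(n)[:,:,::-1] for n in("scene","side","wrist")]
r=lambda i,s:cv2.resize(i,s,interpolation=cv2.INTER_CUBIC)
cv2.imwrite("pics/fin.png",np.vstack([np.hstack([r(w,(400,300)),r(b[120:330,140:420],(400,300))]),np.hstack([r(a[80:340,60:407],(400,300)),r(a[230:340,75:222],(400,300))])]))
E
```

```text
clock: 32.85
eef_pos: [436.3, -295.7, 13.7]
tool_rot: [-3.142, -0.0, 2.865]
force: [-0.2, -0.0, 0.3]
width: 85.2
gripper_force: 0.0
clock: 33.48
eef_pos: [538.8, -288.2, 177.4]
tool_rot: [-3.141, 0.006, 2.864]
force: [0.9, -1.2, -0.4]
width: 85.0
gripper_force: 0.0
```

View pics/fin.png

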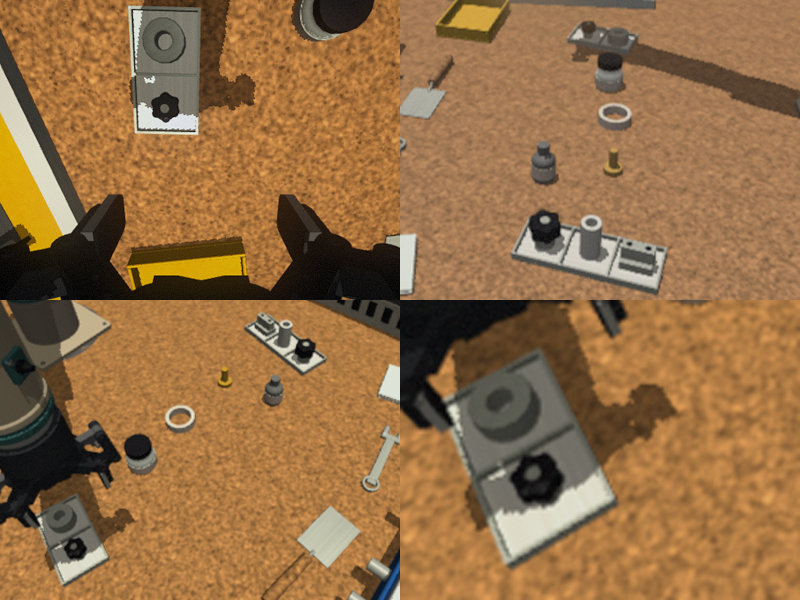

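All five parts stand flat in their own compartments: the collar at (163,40) and the small knob at (165,107) in the wrist panel, and the large knob, sleeve and clamp block in the long tray. The pin and jar are untouched, and the arm is clear.

```bash
python3 -c "
from cell import ctrl
print(ctrl.finish_job())"
```

```text
the job is handed in; nothing more can be done
None
```

The job is handed in at about 34 s on the robot clock: the large knob, sleeve and clamp block are in the long tray and the small knob and collar are in the short tray, each standing flat in its own compartment in the last pictures, with the brass pin and ink jar left where they were.

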